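Recover the whole grinding balls from the rinse pan with the slotted scoop

TASK

One grinding ball broke in the mill: with the slotted scoop, lift the three whole balls out of the rinse pan so that the broken chips drop through the slots and stay in the pan, then tip the balls gently, from low down, into the lined drying tray. Carry the balls only with the scoop, never with the gripper itself. When all three lie in the tray, stand the scoop upright on its slotted bed on the blue mat, let go of it, and leave the other things on the mat where they are.

Things in the scene. Friction and masses are not known exactly. Their poses are not given: they have to be found in the camera images.
- scoop: Slotted steel scoop, black handle, 220 g; stands free on its bed (mass centre near x -32). Origin on the underside at the bed's middle; +x the way the slots point (open front), +z up, vertical when it stands. Bed x -44 to 44 mm, 83 mm wide, no floor; low heels reach back to x -56. Solid back wall at x -44 to -41, 50 mm high; from its top the handle rises backwards, 35 deg from vertical, direction (-0.574, 0, 0.819).
- scoop_grip (a point): Middle of the scoop's black grip bar, at (-100, 0, 130) mm in the scoop's frame. The bar is rectangular, 24 mm wide (along the scoop's y), 15 mm thick and 95 mm long along the leaning handle.
- scoop_tip (a point): Middle of the scoop's open front edge, at (44, 0, 0) mm in its frame. The bed is two round tines (3 mm thick, z 0 to 3 mm, y = -11.5 and 11.5 mm, free rounded ends here) and two upright side strips (inner faces y = -39 and 39 mm, 2.5 mm thick, 16 mm high, only 5 mm in the front 26 mm; the wire rail above is for looks): three open-ended slots 20 to 26 mm wide.
- scoop_bed (a point): Middle of the bed, at (0, 0, 14) mm in the scoop's frame. Balls carried have their centres 10 to 14 mm above the underside. A ball on a flat floor stands between the tines without touching them and is lifted as the scoop rises; the chips fall through (shake loose any that cling). Balls stay in the slots when the bed is level and slide and roll out once it is tipped 20 to 35 degrees nose down.
- pan: Rinse pan: narrow stainless pan fixed on the mat (mat top 3 mm above the bench), nearer to or farther from the robot than the tray. Origin at the centre of its underside; x along its length, z up. Inside 210 mm long (x), 94 mm wide (y), flat inner floor 9 mm and rims 47 mm above the origin (49 with the drawn rolled edge), walls 4 mm. At the start balls and chips lie in its +x half; its -x half is empty.
- tray: Drying tray: low steel tray fixed on the mat beside the pan, with a ribbed dark grey rubber liner. Origin at the centre of its underside; inside 152 mm (x) by 132 mm (y), liner top 10 mm and rims 30 mm above the origin (33 with the drawn edge).
- jar: Bystander: open steel grinding jar, 110 mm across (120 over its flange) and 85 mm high, empty, 2.2 kg. Origin at the centre of its underside.
- jar_lid: Bystander: the jar's steel lid lying on the mat, 112 mm across, 30 mm high with its knob. Origin at the centre of its underside.
- vial: Bystander: small clear sample vial with white cap, 32 mm across, 75 mm high. Origin at the centre of its underside.
- wrench: Bystander: steel wrench lying flat, 170 mm long along its x axis.
- screwdriver: Bystander: screwdriver with black handle lying flat, 170 mm long along its x axis.
- pen_cup: Bystander: blue rectangular pen cup, 70 x 90 x 70 mm with pens up to 140 mm high. Origin at the centre of its underside.
- ball1_center (a point): Centre of one of the three whole grinding balls: smooth, slippery white ceramic, 30 mm across, 85 g (all three alike).
- ball2_center (a point): Centre of one of the three whole grinding balls: smooth, slippery white ceramic, 30 mm across, 85 g (all three alike).
- ball3_center (a point): Centre of one of the three whole grinding balls: smooth, slippery white ceramic, 30 mm across, 85 g (all three alike).
- ball1: The same ball as a body (its origin lies on its surface and turns with it as it rolls: use the centre point).
- ball2: The same ball as a body (its origin lies on its surface and turns with it as it rolls: use the centre point).
- ball3: The same ball as a body (its origin lies on its surface and turns with it as it rolls: use the centre point).
- chip1: One of four broken white ceramic chips: blunt few-sided lump 11 to 12.5 mm across, 8.5 to 10 mm high, 10 g. Origin at the centre of its underside as it lies at the start.
- chip2: One of four broken white ceramic chips: blunt few-sided lump 11 to 12.5 mm across, 8.5 to 10 mm high, 10 g. Origin at the centre of its underside as it lies at the start.
- chip3: One of four broken white ceramic chips: blunt few-sided lump 11 to 12.5 mm across, 8.5 to 10 mm high, 10 g. Origin at the centre of its underside as it lies at the start.
- chip4: One of four broken white ceramic chips: blunt few-sided lump 11 to 12.5 mm across, 8.5 to 10 mm high, 10 g. Origin at the centre of its underside as it lies at the start.
Mind the look-alikes: they are no part of the job. Leave any yellow look-alike of the scoop alone.

How it is judged:
By the outcome, as a careful person would: the job done as asked, in the order asked, and still so for the second after the job is handed in, with the robot touching nothing.
It also fails if it takes over 64 s, if anything falls off the work surface, if the arm or the gripper's body presses on something with over 40 N, if the wrist force passes 120 N, or if a joint passes its speed limit or range.

ROBOT

A 6-joint arm with a two-finger parallel gripper is mounted at the origin on the work surface. World frame = base frame: x ahead of the robot, y to its left, z up, the work surface at z = 0. Lengths are in m, angles in rad, forces in N, time in s.
With the tool pointing down it reaches from about 0.375 to 0.975 m from the base axis. Payload 3.8 kg.
Tool frame: the origin (TCP) lies on the centre line of the jaws, within the pads' length; the fingertips stand 14 mm ahead of it and the grasp point (between the pads) lies 5 mm behind it (bot.finger_overhang is the distance from the TCP to the fingertips, in m); y points along the fingers, x is the direction in which the jaws open and shut, and the axes are right-handed (so a half turn about y gives the same grasp; the last joint's range is limited). The gripper opens to 85 mm and grips with 20 to 120 N. Pads are 22 mm wide; open, the fingers measure 114 mm over their backs; the gripper's body (76 mm by 85 mm) begins 54 mm behind the grasp point. The pads swing forward as they close: fully open they stand 13 mm farther back than shut.
Start: joints at [-1.227, 0.264, 1.604, -0, 1.274, -0.037], TCP at [0.251, -0.627, 0.245] pointing down, gripper open.
Joint ranges: [-2.63, 2.63], [-0.94, 2.18], [0.31, 2.57], [-1.31, 4.45], [0, 2.66], [-2.55, 2.55]. Speed limits (rad/s): [2.57, 2.57, 3.14, 3.14, 3.14, 3.14].

INTERFACE

Orientations are given as a rotation vector (axis times angle).
In Python, from workcell import readout, read_camera, bot, spotter gives the robot as it stands.
- The arm moves only by the tool jog_arm, never from a script. Its argument "increments" is a list of rows, each a list of 7 numbers: the shift along the tool's x, y, z in m, then the turn, a rotation vector about the tool's x, y, z in rad, then the opening, from 0 (shut) to 1 (fully open). A call has 1 to 10 rows; each row shifts and turns the pose as measured when the row begins, along the tool's axes as they then stand; what a row does not reach is not made up. A row lasts 1/8 s, in which the tool goes at most 62.5 mm and 10.7 degrees, less where a joint would pass 70% of its speed; a pose out of reach is approached as far as the arm can. A call with a gripper value outside its range is refused whole. The fingers move at their own pace and stop on an object; "force" is the grip in N (left out, the last holds). Time passes only in rows, so rows that do not move let the fingers close. It gives the time, the measured TCP pose, the force and the opening at its end, in the units of the state.
- readout.read_state(): the state, without advancing time (a new reading comes with each control period).
- read_camera(name): name is "side" or "top"; returns a dict with "img" (400x640x3 uint8, blue, green, red), "range_z" (400x640 float32, m along the optical axis (not along the pixel's ray), 0 where there is no reading), "fx", "fy", "cx", "cy" (pixels), "world_from_camera" (4x4, takes a point from camera to world coordinates). Camera axes: x right, y down, z forward; pixel columns grow to the right and rows downward; lengths in m; the calibration is good to about 2 mm. A picture is of the moment at which its call begins.
- bot.finish_job(): hands the job in, once; it reports no verdict.
Trained networks look in a picture, given as the dict that the camera call returned (one of the last four; its "shot" number tells which), for a name from the list of things; names that differ only in an ending like _2 or _b are one class to them, and where a whole thing is asked for, a point or a joint stands for the part that bears it (a point fixed in the world has none). Each returns a list of dicts, best first, with "p" (0 to 1); they miss things now and then, are a little off and sometimes report something else, mostly with a low value. They report only what shows in the picture. A call takes as long as a camera call. They do not tell look-alikes from the thing itself.
- spotter.masks_of(picture, thing): "mask" (400x640 bool, what is visible of it) and "location" ([column, row] in pixels, amid what is visible of it).
- spotter.spot_point(picture, thing): "location" ([column, row] in pixels: a listed point, or the origin of a listed thing).
The state is a dict: "time": time; "q": joint angles; "joint_vel": joint speeds; "joint_torque": joint torques, N m; "tool_pos": TCP position; "tcp_rot": TCP orientation; "wrist_force": force on the tool from outside, world axes, zero at the start; "torque": the same for the moment, N m; "width": opening from 0.0 (shut) to 1.0 (fully open).
Only numpy, scipy, OpenCV 4.12 (cv2) and the standard library are available. Lean on these libraries where they do the work, as an engineer would, in place of code of your own. Each camera call takes 0.05 s, during which the arm holds its last target. There are 200 camera calls.

## Working session

There is one attempt and no reset: what is moved stays moved. The work goes in short steps, Python scripts to look and compute and a tool call to move; the robot and the scene stay as the last step left them, time stands still between calls to the robot, and variables do not carry over. Pictures are saved under pics/ and viewed, about 8 in all and at most 12, crops included, and the job is handed in when it is done.

Besides the shell and the picture viewer there is one more tool, called after ">>>" as a command line: name --pt "numbers of a row" for each row, then --argument value for the rest. jog_arm: Moves the arm, as the interface text tells. Its arguments: {"type":"object","properties":{"increments":{"type":"array"},"force":{"type":"number"}},"required":["increments"]}

```bash
ls; mkdir -p pics
cat > h.py <<'E'
import numpy as np, cv2
from scipy.spatial.transform import Rotation as R
from workcell import readout, read_camera, bot, spotter
def pt(c,uv,z=None,r=2):
    """world point at pixel; by depth, or on plane z"""
    u,v=uv; T=np.array(c["world_from_camera"])
    d=np.array([(u-c["cx"])/c["fx"],(v-c["cy"])/c["fy"],1.])
    if z is None:
        u,v=int(round(u)),int(round(v)); w=c["range_z"][max(v-r,0):v+r+1,max(u-r,0):u+r+1]; w=w[w>0]
        if len(w)==0: return np.full(3,np.nan)
        s=np.median(w)
    else:
        s=(z-T[2,3])/(T[:3,:3]@d)[2]
    return T[:3,:3]@(d*s)+T[:3,3]
def cloud(c,mask):
    v,u=np.nonzero(mask&(c["range_z"]>0)); s=c["range_z"][v,u]; T=np.array(c["world_from_camera"])
    return (T[:3,:3]@np.stack([(u-c["cx"])/c["fx"]*s,(v-c["cy"])/c["fy"]*s,s]))+T[:3,3:]
E
python3 - <<'E'
from h import *
np.set_printoptions(precision=3,suppress=True)
for n in("top","side"):
    c=read_camera(n); cv2.imwrite(f"pics/{n}0.png",c["img"])
    print(n,c["fx"],np.array(c["world_from_camera"]))
    for t in ["scoop","scoop_grip","scoop_tip","scoop_bed","pan","tray","ball1_center","chip1","jar","jar_lid","vial","wrench","screwdriver","pen_cup"]:
        for d in spotter.spot_point(c,t)[:4]:
            if d["p"]>.2: print(t,round(d["p"],2),np.round(d["location"]),pt(c,d["location"]))
print(readout.read_state())
E
```

```text
pics
top 382.4055014909116 [[ 0.008 -0.985  0.174  0.39 ]
 [-1.    -0.009 -0.002 -0.067]
 [ 0.003 -0.174 -0.985  1.23 ]
 [ 0.     0.     0.     1.   ]]
scoop 0.93 [502. 226.] [ 0.511 -0.66   0.002]
scoop 0.72 [380. 202.] [ 0.584 -0.268  0.004]
scoop_grip 0.87 [554. 242.] [ 0.452 -0.733  0.144]
scoop_grip 0.85 [415. 217.] [ 0.519 -0.345  0.142]
scoop_tip 0.88 [490. 216.] [ 0.542 -0.624 -0.001]
scoop_tip 0.59 [369. 198.] [ 0.598 -0.231  0.004]
scoop_tip 0.4 [378. 206.] [ 0.57  -0.261  0.003]
scoop_bed 0.9 [380. 207.] [ 0.566 -0.268  0.003]
scoop_bed 0.7 [508. 223.] [ 0.519 -0.681 -0.   ]
pan 0.63 [298. 175.] [ 0.668 -0.001  0.011]
tray 0.87 [260. 240.] [0.456 0.116 0.014]
tray 0.48 [415. 220.] [ 0.511 -0.344  0.137]
ball1_center 0.54 [280. 167.] [0.696 0.058 0.014]
ball1_center 0.45 [274. 177.] [0.661 0.079 0.016]
jar 0.58 [179. 177.] [0.659 0.387 0.015]
jar_lid 0.64 [192. 230.] [0.486 0.328 0.033]
jar_lid 0.62 [339. 151.] [ 0.741 -0.132  0.046]
jar_lid 0.62 [352. 256.] [ 0.41  -0.173  0.021]
vial 0.71 [351. 256.] [ 0.411 -0.171  0.017]
vial 0.66 [339. 152.] [ 0.742 -0.134  0.037]
wren
[... 946 characters left out ...]
7 [235. 219.] [0.809 0.026 0.002]
wrench 0.72 [312. 317.] [0.471 0.34  0.017]
wrench 0.48 [328. 173.] [ 0.595 -0.302  0.004]
screwdriver 0.72 [375. 203.] [ 0.407 -0.168  0.004]
pen_cup 0.93 [263. 372.] [0.519 0.538 0.058]
pen_cup 0.58 [310. 318.] [0.476 0.345 0.017]
{'time': 1.5, 'q': array([-1.227,  0.264,  1.604,  0.   ,  1.274, -0.037]), 'joint_vel': array([-0.   , -0.001, -0.   , -0.   ,  0.001,  0.001]), 'joint_torque': array([ -0.   , -51.505, -36.771,  -0.   ,   0.001,   0.   ]), 'tool_pos': array([ 0.251, -0.627,  0.245]), 'tcp_rot': array([-1.366,  0.924, -0.924]), 'wrist_force': array([ 0.753,  0.396, -0.552]), 'torque': array([-0.083,  0.006, -0.   ]), 'width': 0.9972441450786583}
```

Run:
```python
import cv2,numpy as np
t=cv2.imread("pics/top0.png");s=cv2.imread("pics/side0.png")
a=cv2.resize(t[100:290,130:600],(800,323));b=cv2.resize(s[80:380,180:420][:170],(0,0),fx=1.63,fy=1.63)
cv2.imwrite("pics/a.png",a)
c=cv2.resize(t[120:270,225:425],(800,600),interpolation=cv2.INTER_CUBIC);cv2.imwrite("pics/b.png",c)
cv2.imwrite("pics/c.png",cv2.resize(s[80:300,200:440],(654,600),interpolation=cv2.INTER_CUBIC))
```

```text
(no output)
```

View pics/a.png

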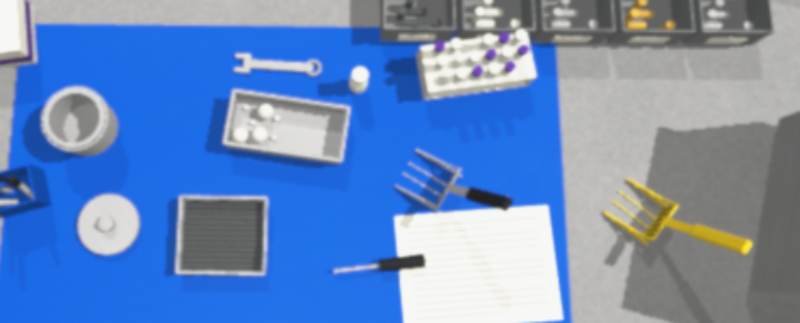

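View pics/b.png

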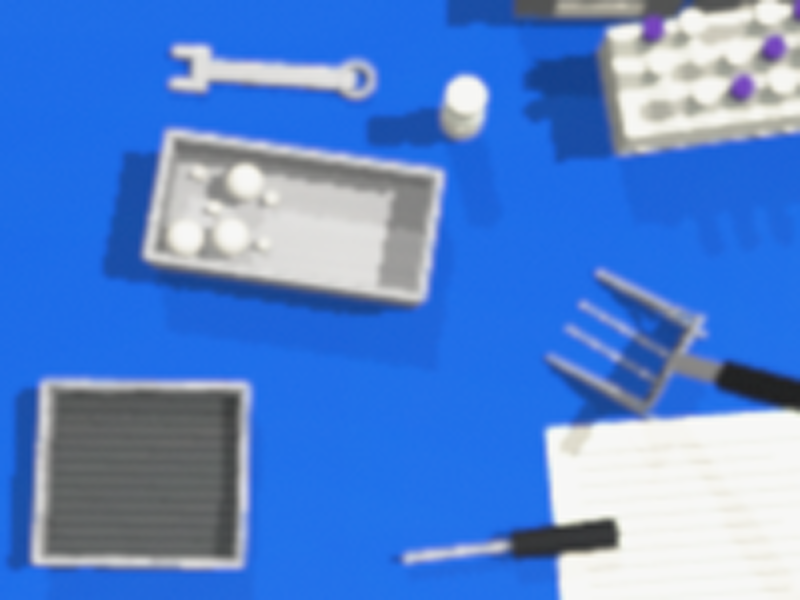

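View pics/c.png

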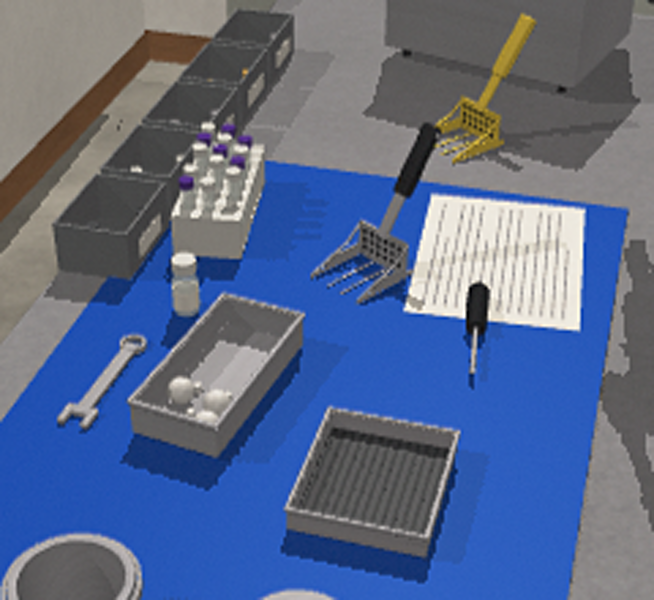

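The steel, black-handled scoop is at top-view pixel (380,207) and is the one meant. The yellow look-alike at (502,226) stays untouched. The crop shows three balls at about (286,165), (283,179) and (271,179), four chips around them, and the empty half of the pan to the right.

```bash
cat > m.py <<'E'
from h import *
np.set_printoptions(precision=4,suppress=True)
P=[]
for n in("top","side"):
    c=read_camera(n); X=cloud(c,np.ones((400,640),bool)); P.append(X)
    for nm,x0,x1,y0,y1,z0,z1 in(("pan",.56,.75,-.1,.16,.044,.06),("tray",.36,.56,.03,.21,.028,.045)):
        s=X[:, (X[0]>x0)&(X[0]<x1)&(X[1]>y0)&(X[1]<y1)&(X[2]>z0)&(X[2]<z1)]
        print(n,nm,s.shape[1],cv2.minAreaRect(s[:2].T.astype(np.float32)*1000))
    m=[d for d in spotter.masks_of(c,"scoop") if d["p"]>.3]
    for d in m:
        s=cloud(c,d["mask"]); print(n,"scoop mask",round(d["p"],2),d["location"],s.shape[1])
        if abs(d["location"][0]-(385 if n=="top" else 340))<30:
            img=c["img"]
            h=s[:,(s[2]>.095)&(s[2]<.175)]; q=h.mean(1); U,S,_=np.linalg.svd(h-q[:,None],full_matrices=False)
            e=U[:,0]*np.sign(U[2,0]); print(" handle mid",q,"dir",e,"yaw(+x) deg",np.degrees(np.arctan2(-e[1],-e[0])),"n",h.shape[1],"sd",S/np.sqrt(h.shape[1]))
            z=.133; print(" at z .133",q+e*(z-q[2])/e[2])
    if n=="top":
        for k,uv in dict(b1=(243,182),b2=(231,237),b3=(185,237)).items(): print(k,pt(c,(225+uv[0]/4-.4,120+uv[1]/4-.4),.027))
        for k,uv in dict(c1=(198,173),c2=(272,199),c3=(214,209),c4=(264,243)).items(): print(k,pt(c,(225+uv[0]/4-.4,120+uv[1]/4-.4),.017))
        for k,uv,z in(("tineL",(583,305),.005),("tineR",(568,328),.005),("stripL",(600,272),.008),("stripR",(550,357),.008),("backL",(702,318),.053),("backR",(647,411),.053),("gripend",(818,400),.17)): print(k,pt(c,(225+uv[0]/4-.4,120+uv[1]/4-.4),z))
st=readout.read_state(); print(st["time"]); print(R.from_rotvec(st["tcp_rot"]).as_matrix())
E
python3 m.py
```

```text
top pan 397 ((665.7936401367188, 3.0189590454101562), (217.6088409423828, 109.4121322631836), 82.05799102783203)
top tray 354 ((462.5289001464844, 115.04914855957031), (162.967041015625, 143.32623291015625), 89.76061248779297)
top scoop mask 0.98 [410.4, 214.5] 341
 handle mid [ 0.5199 -0.346   0.1412] dir [-0.3078 -0.502   0.8083] yaw(+x) deg 58.48764929579259 n 211 sd [0.028  0.0069 0.0029]
 at z .133 [ 0.5231 -0.3409  0.133 ]
top scoop mask 0.96 [529.4, 237.9] 804
top scoop mask 0.55 [177.2, 168.9] 1361
b1 [0.6979 0.0407 0.027 ]
b2 [0.6523 0.0492 0.027 ]
b3 [0.652  0.0862 0.027 ]
c1 [0.7077 0.0785 0.017 ]
c2 [0.6865 0.0176 0.017 ]
c3 [0.6777 0.0646 0.017 ]
c4 [0.6498 0.0234 0.017 ]
tineL [ 0.6032 -0.2361  0.005 ]
tineR [ 0.5841 -0.2237  0.005 ]
stripL [ 0.63  -0.25   0.008]
stripR [ 0.5599 -0.2084  0.008 ]
backL [ 0.5853 -0.3222  0.053 ]
backR [ 0.5122 -0.2776  0.053 ]
gripend [ 0.5088 -0.376   0.17  ]
side pan 310 ((667.706787109375, 4.730613708496094), (223.44134521484375, 110.17828369140625), 82.14452362060547)
side tray 337 ((464.4414978027344, 116.68309020996094), (167.5425567626953, 143.22084045410156), 89.63195037841797)
side scoop mask 0.83 [346.9, 166.5] 628
 handle mid [ 0.5223 -0.3417  0.1316] dir [-0.3153 -0.4642  0.8277] yaw(+x) deg 55.811785094312796 n 178 sd [0.0257 0.0072 0.004 ]
 at z .133 [ 0.5218 -0.3425  0.133 ]
side scoop mask 0.71 [380.7, 122.1] 538
1.7
[[ 0.3717 -0.      0.9284]
 [-0.9284  0.      0.3717]
 [-0.     -1.      0.    ]]
```

>>> jog_arm --pt "-0.02 0 0.044 0 -0.08 0 1" --pt "-0.016 0 0.046 0 -0.08 0 1" --pt "-0.013 0 0.047 0 -0.08 0 1" --pt "-0.009 0 0.048 0 -0.08 0 1" --pt "-0.005 0 0.048 0 -0.08 0 1" --pt "-0.001 0 0.048 0 -0.08 0 1" --pt "0.003 0 0.048 0 -0.08 0 1" --pt "0.007 0 0.048 0 -0.08 0 1" --pt "0 0 0 0 0 0 1" --force 120

```text
time: 2.82
tool_pos: [0.5258, -0.3389, 0.2459]
tcp_rot: [-1.532, 0.414, -0.42]
wrist_force: [-0.9, 0.4, -0.4]
width: 0.998
```

```bash
cat > d.py <<'E'
# d.py x y z yaw_tool_z_deg nose_down_deg : increment (tool frame) from now to the target TCP pose
import sys; from h import *
np.set_printoptions(precision=4,suppress=True)
x,y,z,yaw,t=map(float,sys.argv[1:6]); s=readout.read_state(); p=s["tool_pos"]; M=R.from_rotvec(s["tcp_rot"])
a=np.radians(yaw); B=R.from_matrix(np.array([[np.sin(a),0,np.cos(a)],[-np.cos(a),0,np.sin(a)],[0,-1,0]]))*R.from_rotvec([-np.radians(t),0,0])
print("t",s["time"],"pos",p,"w",s["width"],"F",s["wrist_force"],"q",s["q"])
zz=M.as_matrix()[:,2]; print("yaw",np.degrees(np.arctan2(zz[1],zz[0])),"pitch down",np.degrees(-np.arcsin(zz[2])))
print("shift",M.inv().apply(np.array([x,y,z])-p),"turn",(M.inv()*B).as_rotvec())
E
python3 d.py .520 -.347 .122 58.5 0
```

```text
t 2.825 pos [ 0.5258 -0.3389  0.2459] w 0.9983573867655574 F [-0.8545  0.3927 -0.4305] q [-0.6121  0.1688  1.7174 -0.0007  1.2517 -0.08  ]
yaw 59.52594165074414 pitch down 0.05277435012284958
shift [-0.0014  0.1239 -0.0098] turn [0.0009 0.0179 0.0037]
```

>>> jog_arm --pt "-0.001 0.03 -0.01 0 0.018 0 1" --pt "0 0.03 0 0 0 0 1" --pt "0 0.03 0 0 0 0 1" --pt "0 0.022 0 0 0 0 1" --pt "0 0.012 0 0 0 0 1" --pt "0 0 0 0 0 0 1"

```text
time: 3.58
tool_pos: [0.5182, -0.3524, 0.1205]
tcp_rot: [-1.533, 0.431, -0.44]
wrist_force: [0.1, 0.5, 0.4]
width: 0.999
```

Run:
```python
from h import *
s=read_camera("side");t=read_camera("top");print(readout.read_state()["tool_pos"],readout.read_state()["wrist_force"])
a=cv2.resize(s["img"][80:210,290:450],(0,0),fx=3,fy=3,interpolation=2);b=cv2.resize(t["img"][150:280,360:450],(0,0),fx=3,fy=3,interpolation=2)
cv2.imwrite("pics/g.png",np.hstack([a,b]))
```

```text
[ 0.51930861 -0.35283081  0.12206852] [ 0.09710179 -1.39671053  0.1251444 ]
```

View pics/g.png

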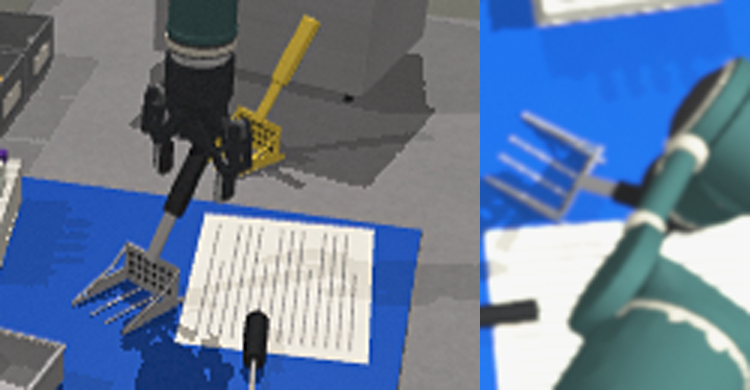

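The side view shows the open fingers on either side of the black bar at about (195,170) in the crop, with the scoop still standing. I'll move a few millimetres forward and close.

>>> jog_arm --pt "0 0 0.005 0 0 0 1" --pt "0 0 0 0 0 0 0" --pt "0 0 0 0 0 0 0" --pt "0 0 0 0 0 0 0" --pt "0 0 0 0 0 0 0" --pt "0 0 0 0 0 0 0" --pt "0 0 0 0 0 0 0" --force 120

```text
time: 4.55
tool_pos: [0.5236, -0.3492, 0.1263]
tcp_rot: [-1.536, 0.424, -0.444]
wrist_force: [-0.3, -0.8, 1.5]
width: 0.259
```

```bash
python3 d.py .520 -.347 .122 58.5 0
```

```text
t 4.55 pos [ 0.5236 -0.3492  0.1263] w 0.2593762819024659 F [-0.2622 -0.825   1.5305] q [-0.6256  0.267   1.8301 -0.0047  1.0296 -0.0696]
yaw 58.27375722159831 pitch down 0.2919309966970167
shift [-0.0043  0.0043  0.    ] turn [ 0.0051 -0.0039  0.0145]
```

>>> jog_arm --pt "0 -0.025 0 0 0 0 0" --pt "0 -0.03 0 0 0 0 0" --pt "0 -0.025 0 0 0 0 0" --pt "0 0 0 0 0 0 0"

```text
time: 5.05
tool_pos: [0.5215, -0.3475, 0.2035]
tcp_rot: [-1.534, 0.428, -0.441]
wrist_force: [0.0, 0.2, -1.4]
width: 0.257
```

>>> jog_arm --pt "-0.001 0 0.031 0 -0.052 0 0" --pt "0.001 0 0.031 0 -0.052 0 0" --pt "0.002 0 0.031 0 -0.052 0 0" --pt "0.004 0 0.031 0 -0.052 0 0" --pt "0.006 0 0.031 0 -0.052 0 0" --pt "0.008 0 0.03 0 -0.052 0 0" --pt "0.009 0 0.029 0 -0.052 0 0" --pt "0.011 0 0.029 0 -0.052 0 0" --pt "0 0 0 0 0 0 0"

```text
time: 6.18
tool_pos: [0.643, -0.1248, 0.1797]
tcp_rot: [-1.571, 0.113, -0.087]
wrist_force: [-1.0, -0.9, -2.5]
width: 0.261
```

```bash
python3 d.py .6497 -.132 .205 82.1 0
python3 - <<'E'
from h import *
np.set_printoptions(precision=4,suppress=True)
s=read_camera("side");t=read_camera("top")
for c in(s,t):
    for n in("scoop_tip","scoop","scoop_bed"):
        for d in spotter.spot_point(c,n)[:2]: print(n,round(d["p"],2),np.round(d["location"],1),pt(c,d["location"],.082))
a=cv2.resize(s["img"][110:270,230:400],(0,0),fx=2.5,fy=2.5,interpolation=2);b=cv2.resize(t["img"][130:230,250:400],(0,0),fx=2.6,fy=4,interpolation=2)
b=cv2.resize(t["img"][130:230,250:390],(0,0),fx=4,fy=4,interpolation=2)[:, :]
b=b[:400,:375] if 0 else cv2.resize(b,(375,268)); b=np.vstack([b,np.zeros((132,375,3),np.uint8)])
cv2.imwrite("pics/l.png",np.hstack([a,b]))
E
```

```text
t 6.175 pos [ 0.643  -0.1248  0.1797] w 0.26130984635372795 F [-0.978  -0.9015 -2.4618] q [-0.2269  0.282   1.7051 -0.006   1.1699 -0.0973]
yaw 82.71197035550169 pitch down 0.22527584177929097
shift [ 0.0071 -0.0254 -0.0064] turn [ 0.004   0.0106 -0.0158]
scoop_tip 0.87 [356.8 135.3] [ 0.5289 -0.4595  0.082 ]
scoop_tip 0.55 [277.7 211.3] [0.6559 0.0519 0.082 ]
scoop 0.94 [287.2 202.8] [0.6426 0.0054 0.082 ]
scoop 0.81 [371.  131.8] [ 0.4838 -0.5002  0.082 ]
scoop_bed 0.83 [286.4 200.6] [ 0.6483 -0.0045  0.082 ]
scoop_bed 0.57 [365.1 131.4] [ 0.5054 -0.4976  0.082 ]
scoop_tip 0.91 [491.7 213.6] [ 0.5385 -0.592   0.082 ]
scoop_tip 0.64 [296.1 174.8] [0.6535 0.002  0.082 ]
scoop 0.77 [501.6 223.2] [ 0.5096 -0.6198  0.082 ]
scoop 0.73 [309.  177.3] [ 0.646  -0.0378  0.082 ]
scoop_bed 0.86 [503.9 223.3] [ 0.5094 -0.6267  0.082 ]
scoop_bed 0.49 [303.3 178.1] [ 0.6433 -0.0203  0.082 ]
```

View pics/l.png

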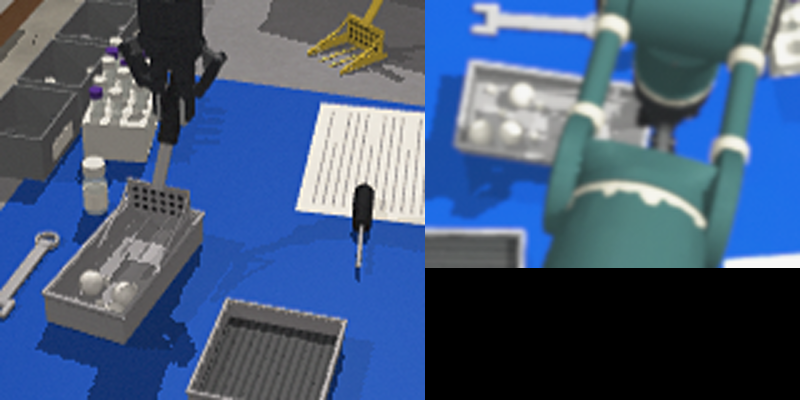

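The side view shows the scoop gripped and level above the empty half of the pan, with the vial and wrench clear of it. The arm sagged about 3 mm per row during the move, so I'll correct the pose and measure the scoop in hand.

>>> jog_arm --pt "0.007 -0.016 -0.006 0.004 0.01 -0.016 0" --pt "0 0 0 0 0 0 0" --pt "0 0 0 0 0 0 0"

```text
time: 6.95
tool_pos: [0.6501, -0.1366, 0.201]
tcp_rot: [-1.569, 0.108, -0.118]
wrist_force: [-0.9, 0.7, -3.1]
width: 0.259
```

```bash
cat > s.py <<'E'
from h import *
np.set_printoptions(precision=4,suppress=True)
s=readout.read_state(); M=R.from_rotvec(s["tcp_rot"]).as_matrix(); p=s["tool_pos"]
for n in("side","top"):
    c=read_camera(n)
    X=cloud(c,np.ones((400,640),bool))
    L=M.T@(X-p[:,None])   # tool frame: x lateral, y down, z forward
    S=np.stack([L[2]-.095,-L[0],.1233-L[1]])*1000  # scoop frame guess
    w=S[:,(abs(S[0]+43)<12)&(abs(S[1])<55)&(S[2]>20)&(S[2]<62)]
    if w.shape[1]>10:
        print(n,"wall n",w.shape[1],"x med",np.median(w[0]),"y range",np.percentile(w[1],[1,99]),"top z",np.percentile(w[2],98))
        A=np.c_[w[1],w[2],np.ones(w.shape[1])]; print("  x = a*y+b*z+c",np.linalg.lstsq(A,w[0],rcond=None)[0])
    b=S[:,(S[0]>-35)&(S[0]<50)&(abs(S[1])<55)&(S[2]>-12)&(S[2]<25)&(X[2]>.056)]
    for lo,hi in((-35,-10),(-10,15),(15,45)):
        k=b[:,(b[0]>lo)&(b[0]<hi)]
        for sg in(1,-1):
            j=k[:,(sg*k[1]>30)]
            if j.shape[1]>3: print("  strip",sg,lo,"n",j.shape[1],"y",np.median(j[1]),"z",np.median(j[2]),j[2].max(),"xmax",j[0].max())
        j=k[:,abs(k[1])<25]
        if j.shape[1]>3: print("  tines",lo,"n",j.shape[1],"z",np.median(j[2]),"xmax",j[0].max(), "y", np.median(j[1][j[1]>0]),np.median(j[1][j[1]<0]))
E
python3 d.py .6497 -.132 .19 82.1 0; python3 s.py
```

```text
t 6.95 pos [ 0.6501 -0.1366  0.201 ] w 0.25870545049820115 F [-0.8727  0.7213 -3.061 ] q [-0.2444  0.2688  1.6809 -0.0004  1.185  -0.1005]
yaw 81.7678044729962 pitch down 0.061591659184319476
shift [-0.0011  0.011   0.0045] turn [ 0.0011 -0.0058  0.0068]
side wall n 206 x med -35.77608144031128 y range [-38.6926  43.0817] top z 59.6533728676544
  x = a*y+b*z+c [ -0.0067  -0.1783 -29.8452]
  strip 1 -35 n 26 y 42.86925744844247 z 9.455284187396774 23.813313078259956 xmax -12.004761502777239
  strip -1 -35 n 27 y -36.9887918470773 z 9.114264242987517 24.625079779221597 xmax -11.45496414842151
  tines -35 n 57 z 6.139848811552717 xmax -10.587874165937054 y 13.029447494577832 -13.575152164769476
  strip 1 -10 n 26 y 42.81921908838247 z 12.532337631303992 24.48158744172567 xmax 14.354733041286858
  strip -1 -10 n 31 y -37.46490256226611 z 11.326963668804964 23.74729646124471 xmax 13.6605371155787
  tines -10 n 11 z -1.5659153106881152 xmax 11.49475885485042 y 13.71975692958211 -8.007960185604501
  strip 1 15 n 23 y 43.2869377423579 z 4.814606529045112 14.492448089664018 xmax 44.079195032760836
  strip -1 15 n 25 y -36.788116651859895 z 4.95862875041346 16.685712264448828 xmax 44.34648027391397
  tines 15 n 15 z -1.6345301435818638 xmax 42.44273388985834 y 14.087512723083233 -8.989868982099503
top wall n 46 x med -38.33597766250536 y range [-36.9644  33.4357] top z 59.56200570766665
  x = a*y+b*z+c [ -0.0044  -0.2774 -24.5438]
  strip -1 -10 n 12 y -35.67838616281104 z 17.583376401669447 24.692262948395964 xmax 13.893463514933964
  strip 1 15 n 16 y 44.43102339031521 z 13.03536950014171 19.804841632769396 xmax 44.15143948550926
  strip -1 15 n 16 y -36.29316897427687 z 9.713189590243351 22.69401790871542 xmax 44.992344828911484
  tines 15 n 19 z 3.4156518246561127 xmax 44.19831981225117 y 14.949529144105172 -8.441283719457722
```

```bash
python3 d.py .6532 -.1325 .146 82.1 0
```

```text
t 7.05 pos [ 0.6503 -0.1364  0.2011] w 0.2615682329750209 F [ 0.7463 -0.6738 -1.2368] q [-0.2441  0.2688  1.6807 -0.0005  1.1847 -0.1005]
yaw 81.78441235557804 pitch down 0.06905740958928473
shift [0.0019 0.0551 0.0044] turn [ 0.0012 -0.0055  0.0073]
```

>>> jog_arm --pt "0.002 0 0.004 0.001 -0.006 0.007 0" --pt "0 0 0 0 0 0 0" --pt "0 0.015 0 0 0 0 0" --pt "0 0.015 0 0 0 0 0" --pt "0 0.012 0 0 0 0 0" --pt "0 0.006 0 0 0 0 0" --pt "0 0 0 0 0 0 0"

```text
time: 7.92
tool_pos: [0.6511, -0.1315, 0.1464]
tcp_rot: [-1.567, 0.111, -0.103]
wrist_force: [-0.2, -0.9, -2.1]
width: 0.263
```

```bash
python3 d.py .6532 -.1325 .1353 82.1 0
```

```text
t 7.925 pos [ 0.6511 -0.1315  0.1464] w 0.263109964157517 F [-0.1953 -0.8608 -2.0505] q [-0.2367  0.3208  1.7198 -0.0001  1.1067 -0.1004]
yaw 82.19469252914534 pitch down -0.027778421800694456
shift [ 0.0023  0.0111 -0.0007] turn [-0.0005  0.0017 -0.0057]
```

>>> jog_arm --pt "0.003 0.002 0 0 0.002 -0.006 0" --pt "0 0.004 0 0 0 0 0" --pt "0 0.003 0 0 0 0 0" --pt "0 0 0 0 0 0 0"

```text
time: 8.43
tool_pos: [0.655, -0.1322, 0.1383]
tcp_rot: [-1.568, 0.106, -0.111]
wrist_force: [-0.8, 0.6, -2.4]
width: 0.26
```

```bash
python3 d.py .6532 -.1325 .1353 82.1 0
python3 - <<'E'
from h import *
s=read_camera("side")
cv2.imwrite("pics/p.png",cv2.resize(s["img"][130:260,230:340],(0,0),fx=4.5,fy=4.5,interpolation=2))
E
```

```text
t 8.425 pos [ 0.655  -0.1322  0.1383] w 0.25962734143271227 F [-0.8186  0.6073 -2.4307] q [-0.2366  0.3303  1.7234  0.0006  1.0852 -0.0985]
yaw 82.0711619281046 pitch down -0.012687537913318584
shift [-0.0018  0.003  -0.0006] turn [-0.0002 -0.0005  0.0028]
```

View pics/p.png

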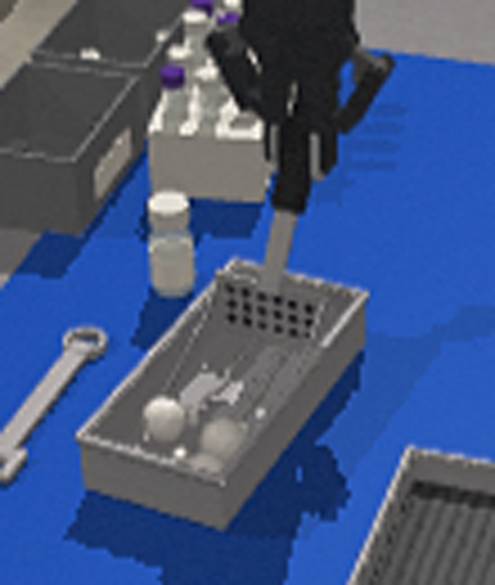

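The side view shows the scoop inside the empty half of the pan, a bit towards the wall near the vial, with nothing touched. I'll shift it back about 3 mm and settle it onto the floor.

>>> jog_arm --pt "-0.003 0.001 0 0 0 0.003 0" --pt "0 0.002 0 0 0 0 0" --pt "0 0.001 0 0 0 0 0" --pt "0 0 0 0 0 0 0"

```text
time: 8.98
tool_pos: [0.6525, -0.132, 0.1353]
tcp_rot: [-1.568, 0.108, -0.11]
wrist_force: [0.2, 0.5, -2.3]
width: 0.259
```

```bash
python3 d.py .6532 -.1325 .1353 82.1 0;python3 s.py|head -12
```

```text
t 8.975 pos [ 0.6525 -0.132   0.1353] w 0.2593069287137992 F [ 0.1509  0.4638 -2.3058] q [-0.237   0.3295  1.7305  0.      1.0802 -0.0987]
yaw 82.07443267319815 pitch down 0.00572854470996468
shift [ 0.0008 -0.     -0.0004] turn [ 0.0001 -0.0004  0.0014]
side wall n 217 x med -35.53507512461567 y range [-47.8732  54.5727] top z 60.30285963398617
  x = a*y+b*z+c [ -0.0073  -0.1676 -30.2984]
top wall n 55 x med -38.82152585984473 y range [-48.0474  12.1349] top z 61.11170024474904
  x = a*y+b*z+c [  0.1227  -0.0438 -36.177 ]
```

>>> jog_arm --pt "0 0.0015 0 0 0 0 0" --pt "0 0.0015 0 0 0 0 0" --pt "0 0 0 0 0 0 0"

```text
time: 9.45
tool_pos: [0.6528, -0.1326, 0.1353]
tcp_rot: [-1.569, 0.106, -0.11]
wrist_force: [-0.3, -0.8, -2.8]
width: 0.263
```

>>> jog_arm --pt "0 0.0015 0 0 0 0 0" --pt "0 0.0015 0 0 0 0 0" --pt "0 0 0 0 0 0 0"

```text
time: 9.82
tool_pos: [0.6531, -0.1332, 0.1351]
tcp_rot: [-1.57, 0.105, -0.111]
wrist_force: [0.5, -0.4, -1.1]
width: 0.261
```

>>> jog_arm --pt "0 0.004 0 0 0 0 0" --pt "0 0 0 0 0 0 0" --pt "0 0 0 0 0 0 0"

```text
time: 10.2
tool_pos: [0.6541, -0.1347, 0.1352]
tcp_rot: [-1.573, 0.103, -0.112]
wrist_force: [-1.0, -1.7, 0.0]
width: 0.259
```

```bash
python3 d.py .6532 -.1325 .1353 82.1 0
```

```text
t 10.2 pos [ 0.6541 -0.1347  0.1352] w 0.2586940397304107 F [-0.9517 -1.7496  0.0436] q [-0.2387  0.3302  1.7298 -0.004   1.0748 -0.0999]
yaw 82.15895943444056 pitch down 0.2412170179207411
shift [-0.0012 -0.0001  0.0021] turn [0.0042 0.001  0.0065]
```

>>> jog_arm --pt "-0.001 0 0.008 0.003 0 0.006 0" --pt "0 0 0.01 0 0 0 0" --pt "0 0 0.01 0 0 0 0" --pt "0 0 0.01 0 0 0 0" --pt "0 0 0 0 0 0 0"

```text
time: 10.82
tool_pos: [0.66, -0.0951, 0.1351]
tcp_rot: [-1.571, 0.105, -0.11]
wrist_force: [-0.3, -0.7, 1.4]
width: 0.26
```

```bash
python3 d.py .6655 -.0365 .1353 82.1 0
```

```text
t 10.825 pos [ 0.66   -0.0951  0.1351] w 0.2599145886655166 F [-0.3386 -0.6993  1.4381] q [-0.1792  0.3305  1.7294 -0.0029  1.0783 -0.041 ]
yaw 82.16354503077602 pitch down 0.1528694449546186
shift [-0.0026 -0.0003  0.0588] turn [0.0027 0.0011 0.0033]
```

>>> jog_arm --pt "-0.002 0 0.009 0.002 0 0.003 0" --pt "0 0 0.01 0 0 0 0" --pt "0 0 0.01 0 0 0 0" --pt "0 0 0.01 0 0 0 0" --pt "0 0 0 0 0 0 0"

```text
time: 11.45
tool_pos: [0.6637, -0.0531, 0.1351]
tcp_rot: [-1.569, 0.107, -0.108]
wrist_force: [0.4, -0.0, 0.9]
width: 0.262
```

```bash
python3 d.py .6655 -.0365 .1353 82.1 0;python3 - <<'E'
from h import *
s=read_camera("side")
cv2.imwrite("pics/q.png",cv2.resize(s["img"][160:260,220:330],(0,0),fx=5,fy=5,interpolation=2))
E
```

```text
t 11.45 pos [ 0.6637 -0.0531  0.1351] w 0.2623620766386764 F [ 0.3895 -0.008   0.8691] q [-0.1171  0.3304  1.7296 -0.0005  1.0813  0.0197]
yaw 82.17414513636483 pitch down 0.02252996459902372
shift [-0.0005 -0.0002  0.0167] turn [0.0004 0.0013 0.0004]
```

View pics/q.png

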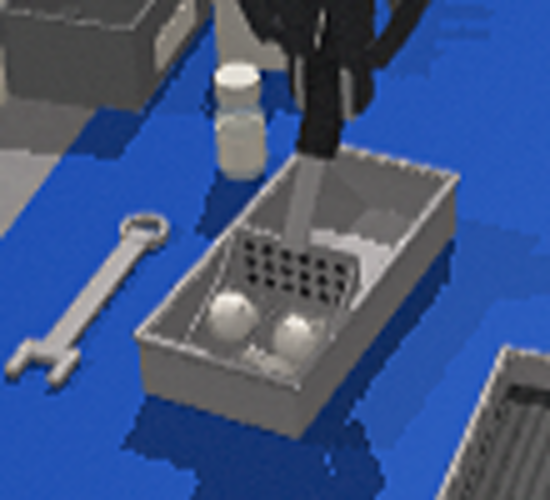

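Two balls are in the side lanes at about (232,315) and (300,338) in the crop, and the third is just behind the near end wall at about (268,360). I'll go forward the last 16 mm.

>>> jog_arm --pt "0 0 0.009 0 0 0 0" --pt "0 0 0.008 0 0 0 0" --pt "0 0 0 0 0 0 0"

```text
time: 11.88
tool_pos: [0.6657, -0.0393, 0.1361]
tcp_rot: [-1.575, 0.107, -0.107]
wrist_force: [0.9, -2.6, -0.9]
width: 0.261
```

```bash
python3 d.py .6655 -.0365 .1353 82.1 0;python3 - <<'E'
from h import *
np.set_printoptions(precision=3,suppress=True)
t=read_camera("top");s=read_camera("side")
for c in(t,s):
  for d in spotter.spot_point(c,"ball1_center")[:5]:
    if d["p"]>.2: print(round(d["p"],2),np.round(d["location"],1),pt(c,d["location"],.027))
cv2.imwrite("pics/r.png",np.hstack([cv2.resize(t["img"][140:210,250:330],(0,0),fx=5,fy=5,interpolation=2),cv2.resize(s["img"][190:260,230:310],(0,0),fx=5,fy=5,interpolation=2)]))
E
```

```text
t 11.875 pos [ 0.6657 -0.0393  0.1361] w 0.2609906941922164 F [ 0.9189 -2.6242 -0.8809] q [-0.0929  0.3316  1.726  -0.0079  1.084   0.0474]
yaw 82.1764077782904 pitch down 0.40020666617428263
shift [-0.0006  0.0008  0.0028] turn [0.007  0.0013 0.0003]
0.54 [279.7 167.3] [0.69  0.059 0.027]
0.55 [261.4 226.5] [0.704 0.066 0.027]
```

View pics/r.png

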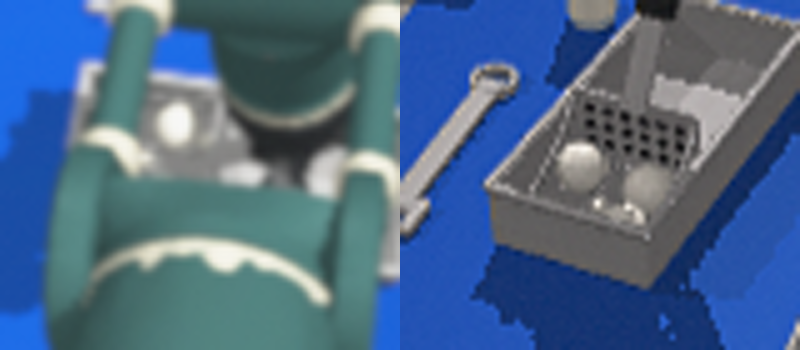

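>>> jog_arm --pt "0 0 0.004 0.007 0 0 0" --pt "0 0 -0.004 0.05 0 0 0" --pt "0 0 -0.005 0.05 0 0 0" --pt "0 0 -0.005 0.05 0 0 0" --pt "0 0 0 0 0 0 0"

```text
time: 12.7
tool_pos: [0.6595, -0.0526, 0.1292]
tcp_rot: [-1.42, 0.104, -0.104]
wrist_force: [-0.5, -4.4, 2.0]
width: 0.26
```

```bash
python3 d.py .6655 -.0365 .1353 82.1 -8;python3 - <<'E'
from h import *
s=read_camera("side")
cv2.imwrite("pics/u.png",cv2.resize(s["img"][170:260,220:320],(0,0),fx=6,fy=6,interpolation=2))
E
```

```text
t 12.7 pos [ 0.6595 -0.0526  0.1292] w 0.2602525323389459 F [-0.5476 -4.4334  2.0283] q [-0.1911  0.3367  1.7403  0.1655  1.089  -0.1343]
yaw 82.20115485536056 pitch down -8.440369148705091
shift [ 0.0037 -0.0036  0.0175] turn [-0.0077  0.0018 -0.0108]
```

View pics/u.png

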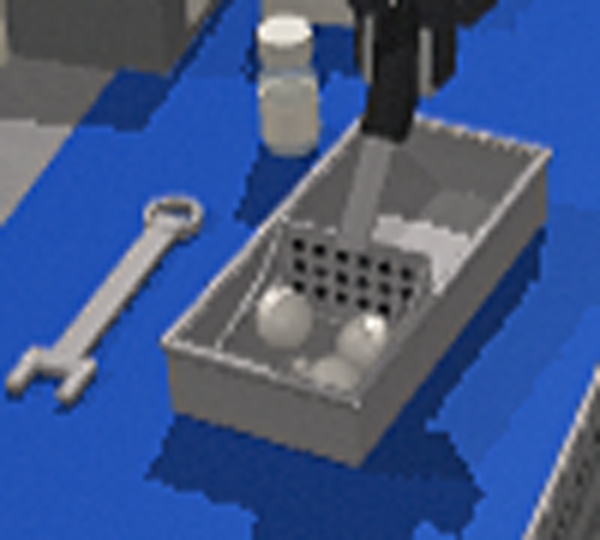

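The crop shows all three balls behind the raised front edge, at about (285,318), (365,338) and (335,375). I'll lift slowly, staying nose-up.

>>> jog_arm --pt "0.001 -0.008 0.001 0.02 0 -0.005 0" --pt "0.001 -0.009 0.001 0.02 0 0 0" --pt "0 -0.009 0.001 0 0 0 0" --pt "0 -0.009 0.001 0 0 0 0" --pt "0 -0.009 0.001 0 0 0 0" --pt "0 0 0 0 0 0 0"

```text
time: 13.5
tool_pos: [0.6608, -0.052, 0.1756]
tcp_rot: [-1.377, 0.097, -0.104]
wrist_force: [0.5, 0.7, -5.0]
width: 0.262
```

```bash
python3 d.py .6655 -.0365 .1353 82.1 -10;python3 - <<'E'
from h import *
s=read_camera("side")
cv2.imwrite("pics/v.png",cv2.resize(s["img"][170:260,220:320],(0,0),fx=6,fy=6,interpolation=2))
E
```

```text
t 13.5 pos [ 0.6608 -0.052   0.1756] w 0.2624340956229801 F [ 0.5287  0.7492 -4.9962] q [-0.2114  0.299   1.7029  0.2059  1.1706 -0.1627]
yaw 82.3894231905485 pitch down -10.926448257156226
shift [0.0029 0.0426 0.0081] turn [-0.0161  0.005  -0.0089]
```

View pics/v.png

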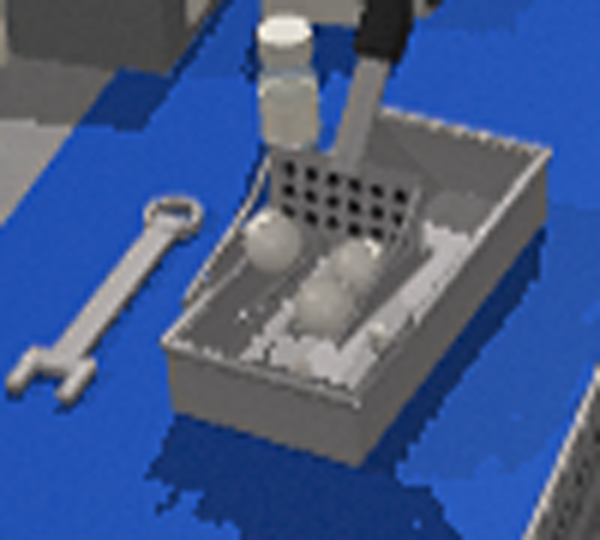

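Weight is now about 5.0 N, which fits the scoop plus three balls. The crop shows all three in the scoop at (272,240), (357,262) and (325,300), with chips left on the pan floor. I'll raise, shake gently and check the pan before leaving it.

>>> jog_arm --pt "0 -0.008 0.001 0 0 0 0" --pt "0.004 0.004 0 0 0 0 0" --pt "-0.004 -0.007 0 0 0 0 0" --pt "0.004 0.004 0 0 0 0 0" --pt "-0.004 -0.008 0.001 0 0 0 0" --pt "0 -0.012 0.002 0 0 0 0" --pt "0 -0.012 0.002 0 0 0 0" --pt "0 0 0 0 0 0 0"

```text
time: 14.55
tool_pos: [0.6603, -0.0532, 0.2168]
tcp_rot: [-1.377, 0.099, -0.103]
wrist_force: [0.0, 0.2, -3.9]
width: 0.261
```

```bash
python3 d.py .467 -.09 .20 90 -11;python3 - <<'E'
from h import *
np.set_printoptions(precision=3,suppress=True)
s=read_camera("side");t=read_camera("top")
for c in(t,s):
  for k in("ball1_center","chip1"):
   for d in spotter.masks_of(c,k)[:7]:
    if d["p"]>.15: print(k,round(d["p"],2),np.round(d["location"],1),d["mask"].sum(),pt(c,d["location"]))
a=cv2.resize(s["img"][150:250,220:320],(0,0),fx=4,fy=4,interpolation=2);b=cv2.resize(t["img"][140:210,250:330],(0,0),fx=5,fy=5,interpolation=2)
cv2.imwrite("pics/w.png",np.hstack([a,np.vstack([b,np.zeros((50,400,3),np.uint8)])]))
E
```

```text
t 14.55 pos [ 0.6603 -0.0532  0.2168] w 0.26067023255564875 F [ 0.0246  0.1544 -3.9376] q [-0.2134  0.2682  1.6632  0.2007  1.242  -0.1494]
yaw 82.38033097158086 pitch down -10.955443813499544
shift [-0.1867  0.0065 -0.0642] turn [ 0.0001 -0.1306  0.0155]
ball1_center 0.4 [365.8 251.3] 199 [ 0.424 -0.217  0.021]
ball1_center 0.38 [278.5 161.3] 79 [0.685 0.053 0.122]
chip1 0.66 [277.8 198.1] 46 [0.654 0.05  0.128]
```

View pics/w.png

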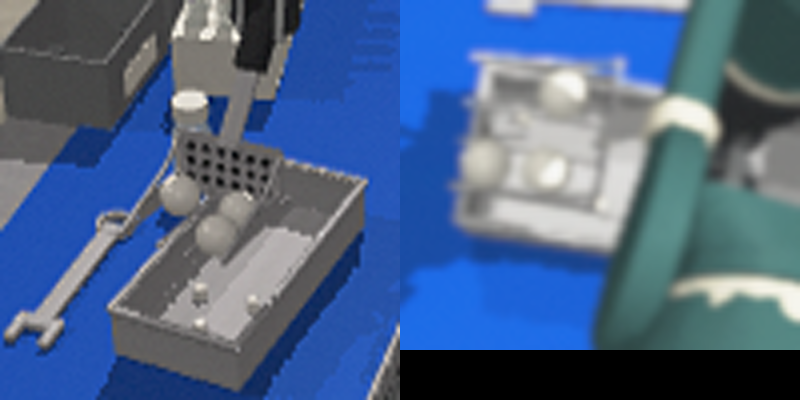

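Run:
```python
from h import *
np.set_printoptions(precision=3,suppress=True)
s=readout.read_state(); M=R.from_rotvec(s["tcp_rot"]).as_matrix(); p=s["tool_pos"]
def blobs(n):
    c=read_camera(n); g=c["img"].min(2).astype(np.float32); hp=g-cv2.medianBlur(c["img"].min(2),13)
    m=((hp>12)&(c["range_z"]>0)).astype(np.uint8); k,lab,st,ce=cv2.connectedComponentsWithStats(m)
    for i in range(1,k):
        if st[i,4]<3 or st[i,4]>200: continue
        q=pt(c,ce[i],r=1); S=M.T@(q-p); S=np.array([S[2]-.095,-S[0],.1233-S[1]])
        if .58<q[0]<.75 and -.02<q[1]<.13: 
            print(n,np.round(ce[i],1),st[i,4],"val",g[lab==i].max(),"world",q,"floor",pt(c,ce[i],.017)[:2],"scoop",S)
blobs("side");blobs("top")
```

```text
side [278.5 182.4] 50 val 121.0 world [0.665 0.009 0.153] floor [ 0.737 -0.181] scoop [-0.045  0.001  0.052]
side [279.8 201.4] 42 val 209.0 world [0.645 0.061 0.126] floor [ 0.698 -0.079] scoop [-0.003  0.027  0.015]
side [291. 200.] 4 val 121.0 world [0.627 0.017 0.103] floor [ 0.666 -0.096] scoop [-0.052  0.039  0.002]
side [272.8 208.4] 36 val 175.0 world [0.652 0.098 0.127] floor [ 0.707 -0.038] scoop [0.035 0.025 0.009]
side [288.9 222.9] 9 val 181.0 world [0.623 0.052 0.047] floor [0.636 0.017] scoop [-0.029  0.046 -0.06 ]
side [249.7 236.5] 18 val 95.0 world [0.727 0.103 0.013] floor [0.725 0.107] scoop [ 0.027 -0.051 -0.104]
side [279.1 245.2] 16 val 95.0 world [0.634 0.113 0.01 ] floor [0.631 0.12 ] scoop [ 0.024  0.043 -0.107]
top [273.8 156.3] 178 val 244.0 world [0.722 0.077 0.044] floor [0.73 0.08] scoop [ 0.007 -0.049 -0.069]
top [288.6 163.9] 7 val 187.0 world [0.706 0.031 0.014] floor [0.705 0.031] scoop [-0.045 -0.039 -0.09 ]
top [276.5 166.3] 6 val 200.0 world [0.697 0.071 0.012] floor [0.696 0.07 ] scoop [-0.008 -0.025 -0.098]
top [285.3 167.6] 10 val 202.0 world [0.693 0.042 0.013] floor [0.692 0.042] scoop [-0.036 -0.025 -0.092]
top [264.1 173. ] 52 val 198.0 world [0.646 0.093 0.133] floor [0.673 0.11 ] scoop [0.03  0.03  0.017]
top [272.7 174.7] 13 val 209.0 world [0.668 0.082 0.016] floor [0.668 0.082] scoop [-0.     0.005 -0.097]
top [282.4 174.8] 37 val 246.0 world [0.644 0.04  0.123] floor [0.668 0.05 ] scoop [-0.024  0.026  0.017]
```

Run:
```python
from h import *
np.set_printoptions(precision=3,suppress=True)
c=read_camera("side")
for uv in((270,222.5),(283,225.8),(270,231)): print(uv,pt(c,uv),pt(c,uv,.017))
a=cv2.resize(c["img"][185:245,245:305],(0,0),fx=9,fy=9,interpolation=2)
cv2.imwrite("pics/x.png",a)
```

```text
(270, 222.5) [0.694 0.024 0.011] [0.691 0.03  0.017]
(283, 225.8) [0.65  0.03  0.013] [0.648 0.035 0.017]
(270, 231) [0.678 0.066 0.015] [0.677 0.068 0.017]
```

View pics/x.png

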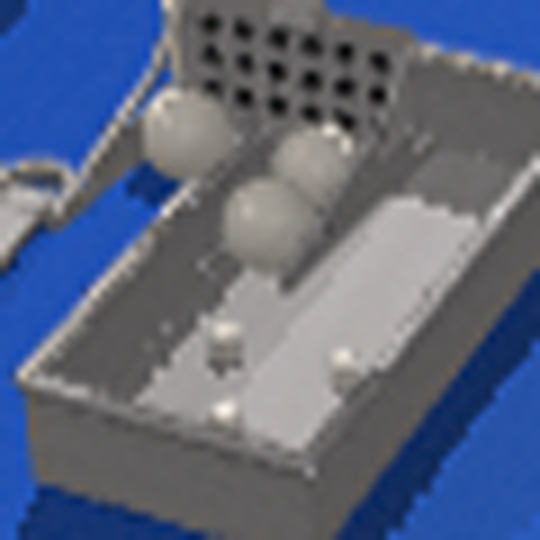

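Run:
```python
from h import *
np.set_printoptions(precision=3,suppress=True)
for n in("side","top"):
    c=read_camera(n); H,W=400,640
    X=cloud(c,np.ones((H,W),bool)); v,u=np.nonzero(c["range_z"]>0)
    d=X[:2]-np.array([[.6665],[.004]]); px=d[0]*.137+d[1]*.99; py=-.99*d[0]+.137*d[1]
    k=(abs(px)<.098)&(abs(py)<.040)
    fl=np.median(X[2][k&(X[2]<.03)]); k&=(X[2]>fl+.0035)&(X[2]<fl+.016)
    m=np.zeros((H,W),np.uint8); m[v[k],u[k]]=1
    nn,lab,st,ce=cv2.connectedComponentsWithStats(m); print(n,"floor",fl)
    for i in range(1,nn):
        if st[i,4]>=3:
            j=lab[v,u]==i; print(np.round(ce[i],1),st[i,4],"pan xy",np.median(px[j]),np.median(py[j]),"h",X[2][j].max()-fl,"val",c["img"].min(2)[lab==i].max())
c=read_camera("side");print(c["img"].min(2)[217:227,256:275])
```

```text
side floor 0.00832805064945541
[269.8 222.3] 12 pan xy 0.028142341936801873 -0.02350187502465753 h 0.012560106702542928 val 203
[283.1 225.4] 7 pan xy 0.023965615224171826 0.021603185237388977 h 0.011370679649906679 val 215
[269.5 231. ] 8 pan xy 0.06621028986875871 -0.0037124235932146817 h 0.010651909403914694 val 227
top floor 0.012370183910829669
[271.8 167. ] 4 pan xy 0.0853048607132664 -0.01601759256553322 h 0.006239985796920644 val 180
[274.7 183.3] 3 pan xy 0.06537534127470768 0.03561774344974724 h 0.00482010721517101 val 214
[[120 103  84  85  88  87  86  87  88  88  89  91  92  89 163 156 157 157
  158]
 [102  84  84  85  86  85  87  87  88  85  92  90  89 101 157 157 159 158
  155]
 [ 82  84  84  86  87  88  87  86  87  89  91 105 101 158 155 158 156 156
  157]
 [ 85  86  85  87  86  87  86  95  92  90  90 163 159 167 164 161 155 156
  156]
 [ 86  87  87  86  87  87  86 125  94  90 102 159 166 205 201 177 156 157
  159]
 [ 86  88  89  86  87  90  89  90  89 102 159 158 148 174 159 146 157 158
  158]
 [ 87  86  88  85  86 105  92  92 103 160 157 159 125 111 122 119 158 157
  159]
 [ 83  86  89  86  88  91  90  88 162 157 157 160 122 115 121 124 159 158
  161]
 [ 86  88  88  87  91  89 105 102 157 156 158 159  99  90 107 100 161 161
  177]
 [ 85  87  86  90  92  87 162 158 157 157 157 159 161  99 162 162 159 177
  176]]
```

```bash
python3 - <<'E'
from h import *
c=read_camera("top");print(c["img"].min(2)[159:172,266:285]); print((c["range_z"][159:172,266:285]*1000).astype(int))
i=cv2.imread("pics/top0.png").min(2); print(i[159:172,266:285])
E
python3 d.py .467 -.09 .20 90 -11
```

```text
[[199 182 156 141 133 132 132 132 131 130 131 144 164 180 189 194 199 211
  229]
 [186 166 153 153 154 154 154 155 151 144 138 145 161 175 182 187 187 184
  193]
 [157 146 153 166 174 176 179 183 185 177 163 159 162 167 173 176 175 170
  165]
 [135 138 154 166 171 171 172 182 198 200 188 179 168 160 162 166 164 161
  155]
 [127 136 158 172 176 168 160 167 179 183 181 176 165 155 155 156 155 152
  150]
 [122 130 160 185 191 180 169 169 172 176 181 179 172 167 161 157 156 153
  152]
 [115 121 160 187 194 192 188 186 180 183 192 195 194 191 184 178 175 173
  172]
 [114 119 150 174 178 180 182 187 191 195 198 200 199 199 197 196 195 195
  194]
 [119 119 132 143 148 158 169 179 190 197 199 200 199 199 199 199 199 199
  200]
 [143 142 142 140 143 165 185 186 188 197 199 200 199 199 199 199 200 200
  201]
 [174 172 166 156 151 168 190 194 191 193 197 197 196 195 195 197 199 201
  202]
 [192 187 179 168 158 163 179 186 183 182 186 189 188 185 186 190 196 202
  203]
 [197 192 183 172 161 161 180 193 185 176 180 188 189 186 184 185 187 194
  197]]
[[1217 1225 1243 1252 1257 1260 1256 1253 1254
[... 1860 characters left out ...]
192 174 147 133 131 135 155 187 217
  234]
 [180 171 187 199 203 202 203 202 202 195 171 141 132 131 134 147 170 198
  221]
 [174 172 188 200 203 204 206 207 205 198 174 145 134 132 133 138 151 172
  195]
 [170 173 191 200 204 206 212 215 212 208 191 165 152 147 140 136 138 148
  164]
 [165 178 196 201 203 206 215 219 219 217 214 206 203 190 166 149 143 141
  154]
 [165 181 197 202 202 206 215 220 220 215 213 224 233 226 203 183 173 168
  179]]
t 15.2 pos [ 0.659  -0.0529  0.2141] w 0.2606493532891418 F [ 0.2443 -0.2044 -5.5905] q [-0.2133  0.2703  1.6658  0.2005  1.2417 -0.1496]
yaw 82.345796828504 pitch down -10.965949474547813
shift [-0.1853  0.0046 -0.0638] turn [-0.0003 -0.1311  0.0111]
```

The fourth chip still shows at its starting pixel, (274,162) in the top view. With the three on the side view, all four are in the pan, so I'll carry on to the tray.

>>> jog_arm --pt "-0.01 -0.002 -0.003 0 -0.013 0.003 0" --pt "-0.018 -0.003 -0.005 0 -0.013 0.003 0" --pt "-0.02 -0.003 -0.006 0 -0.013 0.002 0" --pt "-0.02 -0.003 -0.006 0 -0.013 0.002 0" --pt "-0.02 -0.003 -0.006 0 -0.013 0.002 0" --pt "-0.02 -0.003 -0.006 0 -0.013 0.002 0" --pt "-0.02 -0.003 -0.006 0 -0.013 0.002 0" --pt "-0.02 -0.003 -0.005 0 -0.013 0.002 0" --pt "-0.02 -0.003 -0.005 0 -0.013 0.002 0" --pt "-0.012 -0.002 -0.004 0 -0.013 0.002 0"

```text
time: 16.45
tool_pos: [0.4602, -0.0993, 0.2368]
tcp_rot: [-1.38, 0.001, 0.016]
wrist_force: [0.2, -0.5, -4.9]
width: 0.257
```

```bash
python3 d.py .467 -.09 .18 90 -11
python3 - <<'E'
from h import *
np.set_printoptions(precision=3,suppress=True)
c=read_camera("side")
for d in spotter.masks_of(c,"ball1")[:5]:
    if d["p"]>.15: print(round(d["p"],2),d["location"],d["mask"].sum(),pt(c,d["location"]))
E
```

```text
t 16.45 pos [ 0.4602 -0.0993  0.2368] w 0.2568644110934948 F [ 0.2222 -0.47   -4.8946] q [-0.3878 -0.0769  2.0023  0.1785  1.3043 -0.4524]
yaw 90.5099682901468 pitch down -10.951331139534965
shift [ 0.0075  0.0574 -0.0017] turn [ 0.0009  0.0087 -0.0117]
0.63 [342.3, 194.9] 90 [0.478 0.01  0.144]
0.43 [357.4, 192.5] 63 [ 0.443 -0.026  0.135]
0.39 [355.2, 205.3] 61 [0.434 0.052 0.148]
```

>>> jog_arm --pt "0.002 0.01 -0.001 0 0.004 -0.006 0" --pt "0.002 0.015 -0.001 0 0.004 -0.005 0" --pt "0.002 0.016 -0.001 0 0 0 0" --pt "0.001 0.016 -0.001 0 0 0 0" --pt "0 0.012 -0.001 0 0 0 0" --pt "0 0.006 -0.001 0 0 0 0" --pt "0 0 0 0 0 0 0"

```text
time: 17.42
tool_pos: [0.4683, -0.0895, 0.1544]
tcp_rot: [-1.378, 0.002, 0.002]
wrist_force: [0.3, 0.2, -4.0]
width: 0.262
```

```bash
python3 d.py .467 -.064 .173 90 0; python3 d.py .467 -.09 .155 90 -11|tail -1;  python3 - <<'E'
from h import *
np.set_printoptions(precision=3,suppress=True)
c=read_camera("side")
for d in spotter.masks_of(c,"ball1")[:5]:
    if d["p"]>.15: print(round(d["p"],2),d["location"],d["mask"].sum(),pt(c,d["location"]))
E
```

```text
t 17.425 pos [ 0.4683 -0.0895  0.1544] w 0.26224841999864207 F [ 0.2637  0.2472 -4.0354] q [-0.3664  0.0037  2.0856  0.1978  1.132  -0.4572]
yaw 89.95551952606885 pitch down -11.038858785166857
shift [-0.0014 -0.0133  0.0285] turn [-0.1927 -0.0005 -0.0026]
shift [-0.0014 -0.0006 -0.0004] turn [-0.0007 -0.0008 -0.0025]
0.69 [375.3, 193.0] 169 [ 0.413 -0.199  0.023]
0.47 [337.3, 220.3] 83 [0.488 0.021 0.062]
0.46 [349.9, 231.0] 81 [0.443 0.06  0.063]
0.46 [350.2, 220.4] 52 [0.452 0.011 0.061]
```

>>> jog_arm --pt "0 -0.004 0.007 -0.048 0 0 0" --pt "0 -0.004 0.007 -0.048 0 0 0" --pt "0 -0.004 0.007 -0.048 0 0 0" --pt "0 -0.005 0.007 -0.048 0 0 0" --pt "0 0 0 0 0 0 0"

```text
time: 18.15
tool_pos: [0.4713, -0.0641, 0.1805]
tcp_rot: [-1.576, -0.002, -0.008]
wrist_force: [-0.4, -0.5, -4.8]
width: 0.263
```

```bash
python3 d.py .467 -.0275 .186 90 15
```

```text
t 18.15 pos [ 0.4713 -0.0641  0.1805] w 0.26308263586824293 F [-0.4325 -0.4711 -4.8497] q [-0.1849 -0.0705  2.0928 -0.0042  1.1124 -0.1794]
yaw 89.79202541812079 pitch down 0.28216793915742083
shift [-0.0044 -0.0057  0.0365] turn [-0.2569 -0.0044  0.0055]
```

>>> jog_arm --pt "-0.001 0 0.0052 -0.037 0 0.002 0" --pt "-0.001 0 0.0052 -0.037 0 0.001 0" --pt "-0.001 -0.001 0.0052 -0.037 0 0.001 0" --pt "-0.001 -0.001 0.0052 -0.037 0 0 0" --pt "0 -0.001 0.0052 -0.037 0 0 0" --pt "0 -0.001 0.0052 -0.037 0 0 0" --pt "0 -0.001 0.0052 -0.037 0 0 0" --pt "0 0 0 0 0 0 0"

```text
time: 19.15
tool_pos: [0.4673, -0.028, 0.1826]
tcp_rot: [-1.831, 0.01, -0.009]
wrist_force: [0.4, -0.0, -3.9]
width: 0.262
```

```bash
python3 d.py .467 .010 .199 90 28;  cat > b.py <<'E'
from h import *
np.set_printoptions(precision=3,suppress=True)
c=read_camera("side")
for d in spotter.masks_of(c,"ball1")[:6]:
    if d["p"]>.15: print(round(d["p"],2),d["location"],d["mask"].sum(),pt(c,d["location"]))
E
python3 b.py
```

```text
t 19.15 pos [ 0.4673 -0.028   0.1826] w 0.261994500362352 F [ 0.3782 -0.0142 -3.9414] q [ 0.0698 -0.0651  2.1057 -0.286   1.1376  0.2074]
yaw 89.30139127777555 pitch down 14.883678332117643
shift [-0.0008 -0.0256  0.0325] turn [-0.2289 -0.0115 -0.0034]
0.48 [349.3, 225.3] 60 [0.451 0.027 0.056]
0.43 [335.6, 227.3] 70 [0.488 0.037 0.048]
```

>>> jog_arm --pt "0 -0.0035 0.004 -0.029 0 0 0" --pt "0 -0.0035 0.004 -0.029 0 0 0" --pt "0 -0.0035 0.004 -0.029 0 0 0" --pt "0 -0.0035 0.004 -0.029 0 0 0" --pt "0 -0.0035 0.0037 -0.029 0 0 0" --pt "0 -0.0035 0.0037 -0.029 0 0 0" --pt "0 -0.004 0.0035 -0.029 0 0 0" --pt "0 -0.004 0.0035 -0.029 0 0 0" --pt "0 0 0 0 0 0 0" --pt "0 0 0 0 0 0 0"

```text
time: 20.5
tool_pos: [0.4695, 0.0094, 0.2019]
tcp_rot: [-2.065, 0.019, -0.017]
wrist_force: [-0.1, -0.6, -2.2]
width: 0.261
```

```bash
python3 d.py .467 .032 .2105 90 35; python3 b.py
```

```text
t 20.5 pos [0.4695 0.0094 0.2019] w 0.26065410607815026 F [-0.0568 -0.61   -2.2467] q [ 0.2919  0.0023  2.0594 -0.4923  1.2772  0.506 ]
yaw 88.69002983542683 pitch down 28.312321988487557
shift [-0.0029 -0.0183  0.0157] turn [-0.1167 -0.0197 -0.0074]
0.67 [325.9, 251.3] 73 [0.493 0.129 0.036]
0.5 [344.0, 243.3] 69 [0.456 0.069 0.023]
```

```bash
cat > k.py <<'E'
from h import *
np.set_printoptions(precision=3,suppress=True)
s=readout.read_state(); M=R.from_rotvec(s["tcp_rot"]).as_matrix(); p=s["tool_pos"]
for n in("side","top"):
    c=read_camera(n); g=c["img"].min(2); X=cloud(c,np.ones((400,640),bool)); v,u=np.nonzero(c["range_z"]>0)
    k=(abs(X[0]-.4635)<.075)&(X[1]>-.05)&(X[1]<.2)&(X[2]>.018)&(X[2]<.12)&(g[v,u]>105)
    m=np.zeros((400,640),np.uint8); m[v[k],u[k]]=1
    nn,lab,st,ce=cv2.connectedComponentsWithStats(cv2.morphologyEx(m,cv2.MORPH_OPEN,np.ones((3,3),np.uint8)))
    for i in range(1,nn):
        if st[i,4]>=8:
            j=lab[v,u]==i; q=np.median(X[:,j],1); S=M.T@(q-p)
            print(n,np.round(ce[i],1),st[i,2:5],"world",q,"zmax",X[2][j].max(),"scoop",np.array([S[2]-.095,-S[0]-.0035,.1233-S[1]]))
E
python3 k.py
```

```text
side [344.1 252.6] [ 11  18 153] world [0.445 0.122 0.034] zmax 0.04095325708680175 scoop [0.083 0.024 0.028]
side [324.8 253.5] [10 10 82] world [0.494 0.136 0.034] zmax 0.041183790619811145 scoop [ 0.097 -0.025  0.035]
top [293.9 237.8] [ 12  28 186] world [0.454 0.003 0.084] zmax 0.11318978152048276 scoop [-0.045  0.012  0.017]
top [256.6 246.2] [ 8  6 42] world [0.437 0.122 0.039] zmax 0.0468457484787006 scoop [0.081 0.032 0.033]
top [234.  255.5] [ 3 10 30] world [0.408 0.192 0.033] zmax 0.04036819171101502 scoop [0.145 0.063 0.06 ]
```

All three balls are in the tray: one at (0.494, 0.136) and two side by side near (0.445, 0.12). Their tops are at about 41 mm, as expected, and the wrist force is back to the empty scoop's weight. Now I'll retreat up and back, then level the scoop.

>>> jog_arm --pt "0 -0.008 -0.01 0 0 0 0" --pt "0 -0.011 -0.012 0 0 0 0" --pt "0 -0.014 -0.012 0 0 0 0" --pt "0 -0.016 -0.012 0 0 0 0" --pt "0 0 0 0.09 0 0 0" --pt "0 0 0 0.09 0 0 0" --pt "0 0 0 0.09 0 0 0" --pt "0 0 0 0.09 0 0 0" --pt "0 0 0 0.09 0 0 0" --pt "0 0 0 0.04 0 0 0"

```text
time: 21.95
tool_pos: [0.4707, -0.0113, 0.2835]
tcp_rot: [-1.563, 0.0, -0.027]
wrist_force: [-0.9, -0.4, -2.2]
width: 0.264
```

```bash
python3 d.py .5236 -.3492 .22 58.3 0; python3 k.py
```

```text
t 21.95 pos [ 0.4707 -0.0113  0.2835] w 0.26351118765719755 F [-0.8811 -0.3744 -2.2224] q [-0.0832 -0.1653  1.9828  0.009   1.3075 -0.0682]
yaw 89.01764943970237 pitch down -0.4324475531110345
shift [ 0.0577  0.062  -0.3374] turn [-0.0119  0.536   0.0146]
side [344.  252.5] [ 11  18 160] world [0.445 0.122 0.033] zmax 0.043343277953912795 scoop [ 0.036  0.029 -0.128]
side [324.9 253.4] [11 10 85] world [0.494 0.135 0.033] zmax 0.04089857830504573 scoop [ 0.05  -0.02  -0.128]
top [236.5 216. ] [ 4  3 12] world [0.53  0.191 0.036] zmax 0.040827346947823084 scoop [ 0.106 -0.055 -0.127]
top [235. 232.] [ 3  7 21] world [0.48  0.192 0.035] zmax 0.03921613332156282 scoop [ 0.106 -0.005 -0.127]
top [265.  242.4] [14  6 65] world [0.449 0.096 0.039] zmax 0.04488699019384734 scoop [ 0.01   0.024 -0.122]
top [257. 248.] [3 3 9] world [0.431 0.121 0.037] zmax 0.04166280163217073 scoop [ 0.035  0.043 -0.124]
top [234. 255.] [3 3 9] world [0.409 0.192 0.033] zmax 0.03907520787649288 scoop [ 0.105  0.066 -0.127]
```

>>> jog_arm --pt "0.006 0 -0.037 -0.012 0.06 0.014 0" --pt "0.009 0 -0.037 0 0.06 0 0" --pt "0.011 0 -0.036 0 0.06 0 0" --pt "0.013 0 -0.036 0 0.06 0 0" --pt "0.016 0 -0.035 0 0.06 0 0" --pt "0.018 0 -0.034 0 0.06 0 0" --pt "0.02 0 -0.032 0 0.06 0 0" --pt "0.022 0 -0.031 0 0.06 0 0" --pt "0.024 0 -0.03 0 0.055 0 0" --pt "0 0 0 0 0 0 0"

```text
time: 23.3
tool_pos: [0.5283, -0.3596, 0.2946]
tcp_rot: [-1.545, 0.434, -0.445]
wrist_force: [-0.1, 0.9, -1.7]
width: 0.259
```

```bash
python3 d.py .5236 -.3492 .15 58.3 0
```

```text
t 23.3 pos [ 0.5283 -0.3596  0.2946] w 0.25852855185310053 F [-0.0809  0.8968 -1.7384] q [-0.6287  0.163   1.6348 -0.0157  1.3307 -0.0652]
yaw 57.9135685644358 pitch down 0.9227619177606771
shift [-0.0113  0.1443  0.0087] turn [ 0.0161 -0.0066  0.0119]
```

>>> jog_arm --pt "-0.006 0.02 0.004 0.016 -0.006 0.012 0" --pt "-0.005 0.03 0.003 0 0 0 0" --pt "0 0.03 0 0 0 0 0" --pt "0 0.03 0 0 0 0 0" --pt "0 0.02 0 0 0 0 0" --pt "0 0.01 0 0 0 0 0" --pt "0 0 0 0 0 0 0"

```text
time: 24.18
tool_pos: [0.5196, -0.338, 0.1457]
tcp_rot: [-1.523, 0.432, -0.419]
wrist_force: [0.9, 0.7, -3.3]
width: 0.264
```

```bash
python3 d.py .5236 -.3492 .1263 58.3 0.3
```

```text
t 24.175 pos [ 0.5196 -0.338   0.1457] w 0.26407675388489105 F [ 0.8803  0.6552 -3.3398] q [-0.6179  0.2456  1.8179  0.0019  1.0881 -0.0755]
yaw 58.868852328960855 pitch down -0.14127020286057598
shift [ 0.0094  0.0193 -0.0075] turn [-0.0077  0.01   -0.0098]
```

>>> jog_arm --pt "0.009 0.004 -0.008 -0.008 0.01 -0.01 0" --pt "0 0.006 0 0 0 0 0" --pt "0 0.005 0 0 0 0 0" --pt "0 0.003 0 0 0 0 0" --pt "0 0 0 0 0 0 0"

```text
time: 24.8
tool_pos: [0.5259, -0.353, 0.1322]
tcp_rot: [-1.536, 0.43, -0.44]
wrist_force: [-0.8, 1.9, -0.1]
width: 0.263
```

```bash
python3 d.py .5236 -.3492 .1263 58.3 0.3
```

```text
t 24.8 pos [ 0.5259 -0.353   0.1322] w 0.2628070036025307 F [-0.7793  1.8511 -0.1106] q [-0.6273  0.2715  1.8124 -0.0068  1.0485 -0.0695]
yaw 58.23408300464484 pitch down 0.3771788779352798
shift [-0.004   0.0059  0.002 ] turn [ 0.0014 -0.0011  0.0087]
```

>>> jog_arm --pt "-0.003 0.004 0.002 0 0 0.008 0" --pt "0 0 0 0 0 0 0"

```text
time: 25.05
tool_pos: [0.5264, -0.3533, 0.1328]
tcp_rot: [-1.539, 0.43, -0.44]
wrist_force: [0.1, 2.5, -0.0]
width: 0.261
```

```bash
python3 d.py .5236 -.3492 .1263 58.3 0.3; python3 s.py; python3 -c "
from h import *
np.set_printoptions(precision=4,suppress=True)
c=read_camera('side')
for n in('scoop_tip','scoop','scoop_bed'):
    for d in spotter.spot_point(c,n)[:2]: print(n,d['p'],d['location'],pt(c,d['location'],.006))"
```

```text
t 25.05 pos [ 0.5264 -0.3533  0.1328] w 0.2614073473128583 F [ 0.0979  2.4633 -0.0094] q [-0.6255  0.2717  1.8111 -0.0106  1.0491 -0.0658]
yaw 58.23049047103441 pitch down 0.5654966711818944
shift [-0.0046  0.0064  0.0021] turn [ 0.0046 -0.0012  0.0091]
side wall n 140 x med -39.680035866627506 y range [-40.6145  45.9322] top z 58.55205895581493
  x = a*y+b*z+c [ -0.0002  -0.1521 -34.8511]
top wall n 66 x med -41.43167398844402 y range [-38.537   44.0062] top z 60.45469933770129
  x = a*y+b*z+c [ -0.0061  -0.2534 -29.9029]
scoop_tip 0.9 [320.4, 185.4] [ 0.6009 -0.2174  0.006 ]
scoop 0.96 [326.8, 180.8] [ 0.5871 -0.2504  0.006 ]
scoop 0.92 [367.3, 134.0] [ 0.5151 -0.6225  0.006 ]
scoop_bed 0.83 [330.3, 175.1] [ 0.5843 -0.2885  0.006 ]
scoop_bed 0.65 [368.3, 131.3] [ 0.5154 -0.6464  0.006 ]
```

The tip is touching about 6 mm early, because the scoop turned roughly 2.5° nose-down in the grip. I'll pitch it up about its tip until it stands flat, then release.

>>> jog_arm --pt "0 0.003 -0.003 0.024 0 0.005 0" --pt "0 0.003 -0.003 0.024 0 0 0" --pt "0 0 0 0 0 0 0"

```text
time: 25.72
tool_pos: [0.5237, -0.3589, 0.126]
tcp_rot: [-1.488, 0.419, -0.445]
wrist_force: [-0.8, 1.1, 5.7]
width: 0.262
```

```bash
python3 d.py .5236 -.3492 .1263 58.3 -2.5; python3 s.py|grep -A1 wall
```

```text
t 25.725 pos [ 0.5237 -0.3589  0.126 ] w 0.26171910512566204 F [-0.8467  1.1345  5.7085] q [-0.662   0.2842  1.8092  0.048   1.0479 -0.1319]
yaw 58.26177259366856 pitch down -2.3628700889662277
shift [-0.0052  0.0001  0.0082] turn [ 0.0024 -0.0007  0.0053]
side wall n 135 x med -39.65850904528543 y range [-40.7733  42.9922] top z 60.49706213500937
  x = a*y+b*z+c [ -0.0039  -0.2084 -32.7714]
top wall n 77 x med -41.36570802930949 y range [-37.7577  44.6205] top z 61.079432877482574
  x = a*y+b*z+c [ -0.0012  -0.2016 -32.692 ]
```

>>> jog_arm --pt "0 -0.001 0 0 0 0 0.27" --pt "0 0 0 0 0 0 0.4" --pt "0 0 0 0 0 0 0.7" --pt "0 0 0 0 0 0 1" --pt "0 0 0 0 0 0 1" --pt "0 0 0 0 0 0 1" --pt "0 0 0 0 0 0 1" --force 20

```text
time: 26.7
tool_pos: [0.5222, -0.3579, 0.1241]
tcp_rot: [-1.487, 0.422, -0.441]
wrist_force: [-0.3, -0.8, 0.3]
width: 1.0
```

```bash
python3 d.py .52 -.353 .3 58.3 0; python3 s.py|grep -A1 wall
```

```text
t 26.7 pos [ 0.5222 -0.3579  0.1241] w 0.9996936131341113 F [-0.3278 -0.7642  0.3182] q [-0.662   0.2853  1.8116  0.0478  1.0487 -0.1322]
yaw 58.27408978149995 pitch down -2.379358454989522
shift [-0.0043 -0.1756  0.0103] turn [-0.0415 -0.0005  0.0009]
side wall n 137 x med -39.62635043018866 y range [-42.4619  43.4644] top z 57.38612203389025
  x = a*y+b*z+c [  0.013   -0.1146 -35.8928]
top wall n 76 x med -41.89721941582182 y range [-40.7982  42.6799] top z 60.74633882401123
  x = a*y+b*z+c [ -0.0071  -0.1588 -34.6179]
```

Released, with the scoop standing and the fingers clear. Now straight up and away.

>>> jog_arm --pt "0 -0.015 0 0 0 0 1" --pt "0 -0.025 0.001 0 0 0 1" --pt "0 -0.03 0.001 0 0 0 1" --pt "0 -0.035 0.001 0 0 0 1" --pt "0 -0.04 0.001 0 0 0 1" --pt "0 -0.04 0.001 0 0 0 1" --pt "0 -0.04 -0.03 0 0 0 1" --pt "0 -0.02 -0.05 0 0 0 1" --pt "0 0 -0.05 0 0 0 1" --pt "0 0 0 0 0 0 1"

```text
time: 28.05
tool_pos: [0.4497, -0.4756, 0.3851]
tcp_rot: [-1.495, 0.411, -0.448]
wrist_force: [-0.1, 1.0, -0.6]
width: 1.004
```

```bash
sed -i 's/^for n in.*"side","top".*/&/' k.py
python3 - <<'E'
from h import *
np.set_printoptions(precision=3,suppress=True)
print(readout.read_state()["time"],readout.read_state()["tool_pos"])
for n in("side","top"):
    c=read_camera(n)
    for t in("scoop_tip","scoop_grip","ball1_center","chip1","vial","wrench","screwdriver","jar_lid","jar","pen_cup"):
        for d in spotter.spot_point(c,t)[:4]:
            if d["p"]>.25: print(n,t,round(d["p"],2),np.round(d["location"]),pt(c,d["location"]))
    for d in spotter.masks_of(c,"scoop"):
        if d["p"]<.3: continue
        s=cloud(c,d["mask"]); h=s[:,(s[2]>.095)&(s[2]<.175)&(s[1]>-.5)]
        if h.shape[1]>40:
            q=h.mean(1); U=np.linalg.svd(h-q[:,None],full_matrices=False)[0][:,0]; print(" handle",q,"dir",U*np.sign(U[2]),"zmin",np.percentile(s[2],3))
E
python3 k.py
```

```text
28.05 [ 0.45  -0.476  0.385]
side scoop_tip 0.82 [320. 185.] [ 0.605 -0.227 -0.   ]
side scoop_tip 0.8 [359. 136.] [ 0.545 -0.61  -0.003]
side scoop_grip 0.74 [354. 138.] [ 0.519 -0.35   0.131]
side scoop_grip 0.69 [389.  96.] [ 0.456 -0.732  0.13 ]
side ball1_center 0.46 [342. 250.] [0.452 0.106 0.031]
side ball1_center 0.45 [326. 256.] [0.491 0.14  0.027]
side vial 0.47 [265. 191.] [ 0.762 -0.12   0.019]
side wrench 0.71 [231. 315.] [0.635 0.43  0.072]
side wrench 0.52 [238. 218.] [0.798 0.024 0.005]
side screwdriver 0.71 [373. 203.] [ 0.412 -0.169  0.004]
side screwdriver 0.6 [321. 185.] [ 0.603 -0.23   0.   ]
side screwdriver 0.32 [230. 314.] [0.637 0.432 0.076]
side jar_lid 0.68 [311. 319.] [0.474 0.345 0.014]
side jar_lid 0.58 [354. 136.] [ 0.522 -0.353  0.135]
side jar 0.85 [228. 316.] [0.639 0.434 0.072]
side jar 0.44 [270. 191.] [ 0.746 -0.123  0.021]
side pen_cup 0.88 [264. 371.] [0.517 0.537 0.061]
side pen_cup 0.62 [346. 256.] [0.438 0.129 0.033]
 handle [ 0.521 -0.353  0.133] dir [-0.303 -0.494  0.815] zmin -0.0039880768442873415
top scoop_tip 0.67 [487. 213.] [ 0.552 -0
[... 673 characters left out ...]
173414770147 scoop [ 0.395  0.315 -0.243]
side [324.9 253.6] [11 10 89] world [0.494 0.135 0.032] zmax 0.04204974285892438 scoop [ 0.432  0.281 -0.246]
top [247.5 216. ] [14  3 42] world [0.53  0.156 0.034] zmax 0.041076880606610855 scoop [ 0.469  0.26  -0.245]
top [235.  231.5] [ 3 16 48] world [0.482 0.192 0.033] zmax 0.03974894364416515 scoop [ 0.475  0.321 -0.246]
top [256.4 227.9] [10  9 73] world [0.492 0.125 0.039] zmax 0.04582746649864622 scoop [ 0.424  0.277 -0.239]
top [261.9 243.7] [ 19  11 146] world [0.444 0.106 0.038] zmax 0.047123736858847964 scoop [ 0.382  0.309 -0.237]
top [234.  251.5] [ 3 18 54] world [0.42  0.192 0.033] zmax 0.0402431703829047 scoop [ 0.443  0.374 -0.244]
```

Run:
```python
from h import *
np.set_printoptions(precision=3,suppress=True)
for n in("top","side"):
    c=read_camera(n); g=c["img"].min(2); hp=cv2.morphologyEx(g,cv2.MORPH_TOPHAT,np.ones((7,7),np.uint8))
    nn,lab,st,ce=cv2.connectedComponentsWithStats((hp>14).astype(np.uint8))
    for i in range(1,nn):
        q=pt(c,ce[i],.017); d=q[:2]-[.6665,.004]; x=d@[.137,.99]; y=d@[-.99,.137]
        if abs(x)<.1 and abs(y)<.044 and st[i,4]>2: print(n,"pan",np.round(ce[i],1),st[i,4],round(x,3),round(y,3),g[lab==i].max())
        if abs(q[0]-.4635)<.062 and abs(q[1]-.116)<.072 and st[i,4]>2: print(n,"tray",np.round(ce[i],1),st[i,4],q)
bot.finish_job()
```

```text
top pan [301.9 168. ] 462 -0.013 -0.027 216
top pan [272.4 162.4] 20 0.085 -0.031 226
top pan [290.4 165.7] 23 0.025 -0.029 231
top pan [321.7 169.9] 9 -0.078 -0.03 199
top pan [275.4 171.2] 20 0.071 -0.004 238
top pan [320.3 177.7] 3 -0.077 -0.004 219
top pan [288.5 185.7] 26 0.021 0.038 223
top tray [258.7 237.5] 752 [0.465 0.12  0.017]
top tray [257.3 227.6] 97 [0.496 0.126 0.017]
top tray [262.7 243.2] 179 [0.447 0.107 0.017]
side pan [273.9 211.9] 391 -0.022 -0.034 227
side pan [294. 202.] 3 -0.093 0.001 110
side pan [281.  204.6] 5 -0.064 -0.031 163
side pan [290.2 206.6] 5 -0.067 0.0 183
side pan [292.8 217.5] 4 -0.02 0.031 193
side pan [277.8 221.8] 17 0.017 -0.0 178
side pan [282.3 224.3] 3 0.022 0.017 214
side pan [283.1 228.8] 20 0.04 0.029 194
side tray [334.2 254.6] 1046 [0.473 0.115 0.017]
side pan [277.3 235.3] 14 0.073 0.027 186
side tray [358.  245.5] 4 [0.417 0.061 0.017]
side tray [361.3 246.3] 3 [0.408 0.062 0.017]
side tray [352.7 255.3] 65 [0.423 0.104 0.017]
side tray [359.7 251.2] 6 [0.408 0.083 0.017]
side tray [325. 259.] 5 [0.492 0.139 0.017]
side tray [322.3 261.3] 3 [0.497 0.15  0.017]
side tray [343.7 261.3] 9 [0.442 0.134 0.017]
side tray [341. 264.] 3 [0.446 0.147 0.017]
side tray [354.7 268.1] 15 [0.408 0.152 0.017]
side tray [347.  267.5] 8 [0.428 0.155 0.017]
side tray [350.9 267.3] 10 [0.418 0.152 0.017]
the job is handed in; nothing more can be done
```

The job is done and handed in at about 28 s of the 64 s limit; the hand-in reports no verdict. I carried the three balls out of the pan with the slotted scoop, shook it over the pan, and tipped them from low down into the tray. Then I stood the scoop back at its starting place on the blue mat, let go and moved the arm clear.

**What the last checks showed:**
- **Balls:** three are in the tray, with tops at about 42 mm as expected. Two of them touch and show as one double blob.
- **Chips:** the last top view shows four chip-sized spots in the pan. In the tray it shows only the balls. The side view's blob count was too noisy to confirm this on its own.
- **Scoop:** it stands with its handle at the right lean, within about a centimetre of where it started.
- **Bystanders:** the wrench, screwdriver, vial, jar and pen cup were found where they had been, within the cameras' accuracy. The lid was seen in place only by the side camera.

**What did not go to plan:** the scoop turned about 2.5° in the grip, so its tip touched the mat early. I pitched it flat before letting go.

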